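# Press the end cap home with the bar clamp, then back the clamp off

## Task

The end cap of the battery case is only started: pump the black trigger of the orange bar clamp to press it in until the spring catch on the case has snapped behind it, working the clamp by its trigger only, and stop when the trigger goes hard without forcing it. Then press the red release lever back and slide the clamp head all the way home against the rear foot of its bar. Leave the cap held by its catch and the things lying around where they are.

Things in the scene. Friction and masses are not known exactly. Their poses are not given: they have to be found in the camera images.
- fixture: fixed bench fixture: plywood board 336 x 82 x 12 mm with a toothed steel bar 10 mm wide, top 33 to 36 mm high, along it. Origin on the bench under the bar; x along the bar, forward = the way the jaw closes, z up; all offsets in this list are in these axes. A dark steel foot holds each end of the bar: rear foot at x = -153 mm, front foot at x = 157 mm
- clamp_head: orange clamp head, 92 mm long, 27 mm wide, 90 mm high, fixed grip post 22 mm before its origin up to 130 mm high. Origin on the bar line at bench height: x = -95 mm of the fixture when home against the rear foot; it starts 0 to 16 mm forward of that. Ratchets: slides forward under 5 to 9 N (free running), never back unless the release is fully pressed; then it slides with about 6 N
- jaw_pad (a point): face centre of the clamp's rubber pad (32 mm wide, 33 mm high), 68 mm forward of the head's origin, 63 mm high; at x = -27 mm of the fixture when the head is home
- trigger: black sprung lever on the head; origin on its pivot, 12 mm behind the head's origin, 76 mm high. At rest it leans back 0.45 rad; pushed forward at the top it turns 0.74 rad to its stop. Paddle 22 mm wide, 10 thick, polished, 27 to 73 mm from the pivot: 100 to 142 mm high at rest; push it with closed fingertips about 124 mm high, the knuckles clear of its top; more than 22 N on it is forcing it
- trigger_pad (a point): middle of the paddle's rear face, 56 mm from the pivot (at rest 30 mm behind and 48 mm above it). A full stroke takes it 41 mm forward on the head while the head gains about 6 mm (one tooth); let it back fully before the next. 3 to 5 N free, up to 10 N while the cap goes in; once the cap is home it goes hard part-way: over 13 N and rising. At its own stop it pushes the whole head
- release: red sprung lever at the front of the head; origin on its pivot, 44 mm forward of the head's origin, 76 mm high. Leans forward 0.25 rad; 22 mm wide, 9 thick, 99 to 138 mm high. Pushed back (-x) it gives 20 mm against 2 to 5 N (to 10 N if the clamp is loaded), which lifts the ratchet; it then stops, and pushing on slides the head back.
- release_pad (a point): middle of the release lever's front face, where it is pushed back, 52 mm from its pivot (at rest 17 mm forward of and 49 mm above it); the room in front of it, above the jaw and the catch (95 mm high), is free
- nest: grey open-topped battery case 105 x 46 mm, 81 mm high, with a black pack in it, on aluminium rails over the bar, backed by a steel tail stop. Fixed, turned like the fixture, set along the bar so that its origin (bench height, under the rear face of the end cap as it starts) is 1 to 2 mm behind the fixture's origin
- end_cap: black end cap, 46 mm wide, 36 mm high, 81 mm top, standing proud of the case's rear mouth. Slides forward 13 mm to a hard stop against springs of 8 N at first, 16 N at the end. At about 12.3 mm the steel catch on top of the case (sprung strip, nose 18 mm wide) snaps down behind the cap's ridge and then holds the cap 12 mm in; before that it springs out again. Starts at the nest's origin
- cap_face (a point): centre of the cap's rear face, 63 mm high, where the jaw pad presses; its x in the nest's frame is how far the cap is in: 0 at the start, 12 to 13 mm when caught
- catch_nose (a point): middle of the lower edge of the catch's nose: 84 mm above the bench when the catch is down (at the start, and again once it has snapped behind the ridge), 88 mm while it rides over the ridge
- tape_roll: yellow tape roll, 62 mm, 19 mm high, bystander; origin under its centre
- bare_pack: flat black battery pack 89 x 56 x 19 mm, bystander; origin under its centre
- reel: white solder reel 60 mm, 36 mm high, bystander; origin under its centre
- red_marker: red and white marker pen, bystander; origin under its middle

How it is judged:
By the outcome, as a careful person would: the job done as asked, in the order asked, and still so for the second after the job is handed in, with the robot touching nothing.
It also fails if it takes over 48 s, if anything falls off the work surface, if the arm or the gripper's body presses on something with over 40 N, if the wrist force passes 120 N, or if a joint passes its speed limit or range.

## Robot

A 6-joint arm with a two-finger parallel gripper is mounted at the origin on a cart in front of the work surface, level with it; the furniture and walls round the work are solid. World frame = base frame: x ahead of the robot, y to its left, z up, the work surface at z = 0. Lengths are in m, angles in rad, forces in N, time in s.
With the tool pointing down it reaches from about 0.35 to 0.975 m from the base axis. Payload 4.9 kg.
Tool frame: the origin (TCP) lies at the very end of the fingers, on their centre line; the grasp point (between the pads) lies 19 mm behind it; z points along the fingers, y is the line along which they close (so a half turn about z gives the same grasp; the last joint's range is limited). The gripper opens to 85 mm and grips with 20 to 120 N. Pads are 22 mm wide; open, the fingers measure 114 mm over their backs; the gripper's body (76 mm by 85 mm) begins 54 mm behind the grasp point. The pads swing forward as they close: fully open they stand 13 mm farther back than shut.
Start: joints at [-1.278, 0.053, 1.613, -0, 1.476, -0.119], TCP at [0.25, -0.573, 0.231] pointing down, gripper open.
Joint ranges: [-3.01, 3.01], [-1.01, 2.22], [0.06, 2.58], [-1.02, 4.17], [0.09, 2.62], [-3.14, 3.14]. Speed limits (rad/s): [2.57, 2.57, 3.14, 3.14, 3.14, 3.14].

## Interface

Orientations are given as a unit quaternion [w, x, y, z].
In Python, from plant import state, optics, ticket, nets gives the robot as it stands. The module is installed in compiled form; this text tells all that it offers.
- The arm moves only by the shell command python3 -m inch 'ROWS' [OPENING]. ROWS is JSON, a list of rows, each an object of numbers: "dx", "dy", "dz": the shift along the tool's x, y, z as a fraction of full scale; "rx", "ry", "rz": the turn, a rotation vector about the tool's x, y, z as a fraction of full scale. In form: [{"dx": .., "dy": .., "dz": .., "rx": .., "ry": .., "rz": ..}, ...]. A call has 1 to 5 rows; each row is the pose to reach, as a shift and turn from the pose commanded when the call began, along the tool's axes at that moment; what a row does not reach only later rows make up. Full scale, the value 1, is 0.8 m for a shift and 1.5 rad for a turn. A row lasts 1/10 s, in which the tool goes at most 50 mm and 8.59 degrees, less where a joint would pass 70% of its speed; a pose out of reach is approached as far as the arm can. A call with a number of a shift or a turn outside -1 to 1 is refused whole. A call with a gripper value outside its range is refused whole. OPENING is the opening, from -1 (shut) to 1 (fully open), set as the call begins (- or left out, the last holds). The fingers move at their own pace and stop on an object; the grip force is fixed at half the most. Time passes only in rows, so rows that repeat a pose let the fingers close. It gives the time, the measured TCP pose, the force, the opening and the grip force at its end, in the units of the state.
- state(): the state, without advancing time (a new reading comes with each control period).
- optics.grab_frame(name): name is "scene" or "top"; returns the picture (480x640x3 uint8, red, green, blue); there is no depth.
- optics.camera_info(name): a dict with "fx", "fy", "cx", "cy" (pixels), "k1" (the pictures are not rectified: a ray, as slopes to the right and down, at radius r is drawn at 1 + k1 r^2 times it, then the intrinsics apply), "R" (3x3) and "t" (3): a world point X has camera coordinates R X + t. Camera axes: x right, y down, z forward; pixel columns grow to the right and rows downward; lengths in m; the calibration is good to about 2 mm. A picture is of the moment at which its call begins. camera_info takes no time and is no camera call.
- ticket.job_done(): hands the job in; it is judged then, once.
Trained networks look in the newest picture that a camera, given by its name, has taken for a name from the list of things; names that differ only in an ending like _2 or _b are one class to them, and where a whole thing is asked for, a point or a joint stands for the part that bears it (a point fixed in the world has none). Each returns a list of dicts, best first, with "confidence" (0 to 1); they miss things now and then, are a little off and sometimes report something else, mostly with a low value. They report only what shows in the picture. A call takes as long as a camera call.
- nets.boxes_of(camera, name): "bbox" ([centre column, centre row, width, height] in pixels, round what is visible of it).
- nets.outline_of(camera, name): "pixels" (480x640 bool, what is visible of it) and "bbox" ([centre column, centre row, width, height] in pixels, round what is visible of it).
The state is a dict: "time": time; "joint_pos": joint angles; "joint_vel": joint speeds; "joint_efforts": joint torques, N m; "tool_pos": TCP position; "tool_rot": TCP orientation; "contact_force": force on the tool from outside, world axes, zero at the start; "ft_torque": the same for the moment, N m; "gripper_width": opening from 0.0 (shut) to 1.0 (fully open); "grasp_force": force on a finger pad.
Only numpy, scipy, OpenCV 4.12 (cv2) and the standard library are available. Lean on these libraries where they do the work, as an engineer would, in place of code of your own. Each camera call takes 0.05 s, during which the arm holds its last target. There are 200 camera calls.

## Working session

There is one attempt and no reset: what is moved stays moved. The work goes in short steps, Python scripts to look and compute and a shell command to move; the robot and the scene stay as the last step left them, time stands still between calls to the robot, and variables do not carry over. Pictures are saved under pics/ and viewed, at most 11 in all, crops included, and the job is handed in when it is done.

```bash
mkdir -p pics
cat > h.py <<'E'
import numpy as np, cv2
from plant import state, optics, ticket, nets
def cam(n):
    c=optics.camera_info(n); return c,np.array(c["R"]),np.array(c["t"])
def proj(n,X):
    c,R,t=cam(n); p=np.atleast_2d(X)@R.T+t; s=p[:,:2]/p[:,2:]; r2=(s**2).sum(1,keepdims=True)
    s=s*(1+c["k1"]*r2); return s*[c["fx"],c["fy"]]+[c["cx"],c["cy"]]
def ray(n,uv):
    c,R,t=cam(n); d=(np.array(uv,float)-[c["cx"],c["cy"]])/[c["fx"],c["fy"]]; s=d.copy()
    for _ in range(20): s=d/(1+c["k1"]*(s@s))
    return -R.T@t, R.T@np.append(s,1)
def atz(n,uv,z):
    o,d=ray(n,uv); return o+d*(z-o[2])/d[2]
def snap(n,f):
    im=optics.grab_frame(n); cv2.imwrite(f"pics/{f}.png",im[:,:,::-1]); return im
E
python3 - <<'E'
from h import *
for n in("scene","top"):
    snap(n,n+"0"); c,R,t=cam(n); print(n,c["fx"],c["k1"],(-R.T@t).round(3),R[2].round(2))
    for k in("clamp_head","trigger","release","nest","end_cap","fixture"):
        print(k,[(np.round(b["bbox"]).tolist(),round(b["confidence"],2)) for b in nets.boxes_of(n,k)][:2])
print(state())
E
```

```text
scene 567.184233898767 -0.11078461070543821 [-0.177 -0.639  0.614] [ 0.72  0.49 -0.48]
clamp_head [([246.0, 267.0, 51.0, 70.0], 0.62)]
trigger [([229.0, 250.0, 20.0, 37.0], 0.75), ([431.0, 386.0, 21.0, 53.0], 0.3)]
release [([263.0, 265.0, 11.0, 31.0], 0.73)]
nest [([309.0, 314.0, 83.0, 71.0], 0.7)]
end_cap []
fixture [([284.0, 299.0, 159.0, 139.0], 0.65)]
top 617.3859843077609 -0.030237265571988088 [ 0.493 -0.122  1.536] [ 0.06 -0.01 -1.  ]
clamp_head [([270.0, 279.0, 50.0, 21.0], 0.69)]
trigger [([254.0, 277.0, 23.0, 6.0], 0.58)]
release [([284.0, 280.0, 13.0, 9.0], 0.47)]
nest [([330.0, 288.0, 61.0, 29.0], 0.88)]
end_cap [([308.0, 282.0, 14.0, 24.0], 0.6)]
fixture [([302.0, 278.0, 138.0, 46.0], 0.6), ([307.0, 281.0, 12.0, 21.0], 0.33)]
{'time': 0.7, 'joint_pos': array([-1.27799929e+00,  5.26718914e-02,  1.61284102e+00,  2.42001911e-05,
        1.47595684e+00, -1.18996839e-01]), 'joint_vel': array([ 0.00075209,  0.00071745, -0.00097696,  0.00038051, -0.0001425 ,
        0.00166079]), 'joint_efforts': array([ 1.66698387e-04, -3.93557417e+01, -3.70366001e+01, -9.69297389e-05,
        4.59624280e-04, -1.27497852e-07]), 'tool_pos': array([ 0.25017276, -0.57276782,  0.2313563 ]), 'tool_rot': array([6.01727051e-05, 9.78878236e-01, 2.04444113e-01, 1.73336320e-05]), 'contact_force': array([-0.91922115,  0.24674056,  0.236546  ]), 'ft_torque': array([-0.0364037 ,  0.01709533,  0.01147501]), 'grasp_force': 0.0, 'gripper_width': 0.9986026428121423}
```

View pics/scene0.png

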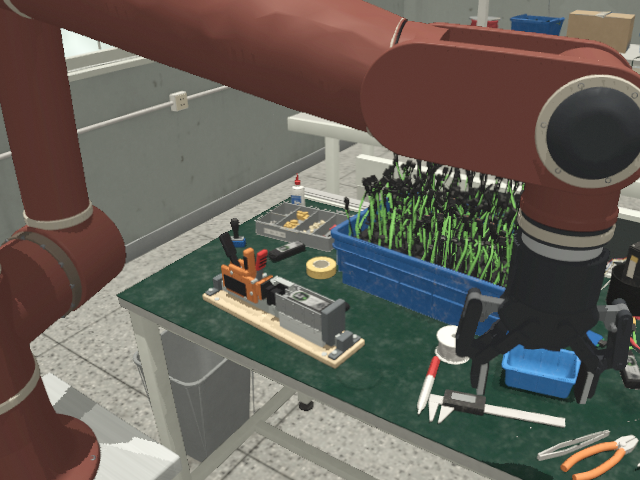

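View pics/top0.png

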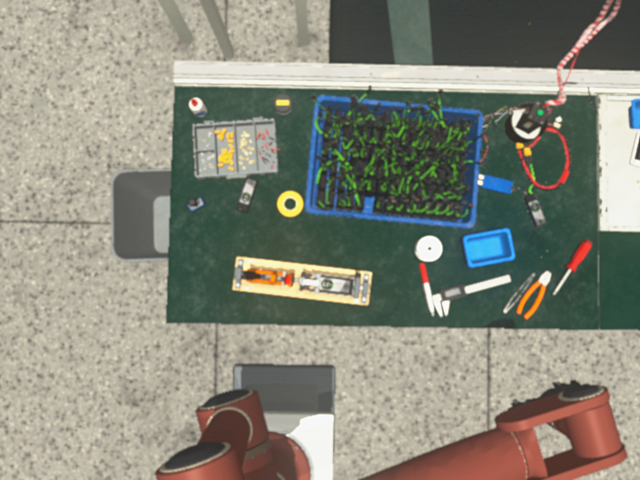

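The top picture shows the fixture at columns 234–371, row ~280. The clamp head is on the left at about (268,277) and the case on the right at about (332,287), so forward is roughly world −y. Next I'll fit the fixture's pose.

```bash
cat > fit.py <<'E'
from h import *
from scipy.optimize import least_squares
im=cv2.imread("pics/top0.png"); hsv=cv2.cvtColor(im,cv2.COLOR_BGR2HSV)
m=cv2.inRange(hsv,(10,40,120),(28,200,255)); z=np.zeros_like(m); z[245:315,222:385]=m[245:315,222:385]
z=cv2.morphologyEx(z,cv2.MORPH_CLOSE,np.ones((3,3)))
n,l,s,_=cv2.connectedComponentsWithStats(z); 
pts=np.argwhere(z>0)[:,::-1]; print(len(pts),[x.tolist() for x in s[1:] if x[4]>20])
big=np.isin(l,[i for i in range(1,n) if s[i][4]>40]); pts=np.argwhere(big)[:,::-1]
g=np.array([atz("top",p,0.012)[:2] for p in pts]).astype(np.float32)
r=cv2.minAreaRect(g*1000); print("rect",r)
# orientation
box=cv2.boxPoints(r)/1000
c=np.array(r[0])/1000; e=[box[1]-box[0],box[2]-box[1]]; L=max(e,key=np.linalg.norm); L=L/np.linalg.norm(L)
if L[1]>0: L=-L
print("dir",L,"yaw",np.arctan2(L[1],L[0]))
# feet at -153 and 157 -> board probably centred
np.save("fx.npy",[*c,np.arctan2(L[1],L[0])])
E
python3 fit.py
cat > over.py <<'E'
from h import *
import sys
x,y,a=np.load("fx.npy"); u=np.array([np.cos(a),np.sin(a)]); v=np.array([-u[1],u[0]])
def W(p): p=np.atleast_2d(p); return np.c_[[x,y]+p[:,:1]*u+p[:,1:2]*v,p[:,2]]
if __name__=="__main__":
  ims=[]
  for n,(c0,r0,w,h,k) in {"top":(225,245,155,70,5),"scene":(195,220,180,150,4)}.items():
    im=cv2.imread(f"pics/{n}0.png")[r0:r0+h,c0:c0+w]; im=cv2.resize(im,None,fx=k,fy=k,interpolation=cv2.INTER_CUBIC)
    def dr(P,col):
        q=((proj(n,W(P))-[c0,r0]+.5)*k).astype(int); cv2.polylines(im,[q],True,col,1)
    dr([[-.168,-.041,.012],[.168,-.041,.012],[.168,.041,.012],[-.168,.041,.012]],(255,0,255))
    for o in (0,):
        N=-.0015; dr([[N,-.023,.081],[N+.105,-.023,.081],[N+.105,.023,.081],[N,.023,.081]],(255,255,0))
    H=-.095
    dr([[H-.012-.030,-.011,.124],[H-.012-.030,.011,.124]],(0,255,0))
    dr([[H+.061,-.011,.125],[H+.061,.011,.125]],(0,255,0))
    ims.append(im)
  for i,im in enumerate(ims): cv2.imwrite(f"pics/ov{i}.png",im)
E
python3 over.py
```

```text
3079 [[232, 256, 141, 50, 3079]]Traceback (most recent call last):
  File "fit.py", line 9, in <module>
    g=np.array([atz("top",p,0.012)[:2] for p in pts]).astype(np.float32)
                ~~~^^^^^^^^^^^^^^^
  File "h.py", line 13, in atz
    o,d=ray(n,uv); return o+d*(z-o[2])/d[2]
        ~~~^^^^^^
  File "h.py", line 9, in ray
    c,R,t=cam(n); d=(np.array(uv,float)-[c["cx"],c["cy"]])/[c["fx"],c["fy"]]; s=d.copy()
          ~~~^^^
  File "h.py", line 4, in cam
    c=optics.camera_info(n); return c,np.array(c["R"]),np.array(c["t"])
ValueError: time passes only in moves, steps and waits
Traceback (most recent call last):
  File "over.py", line 3, in <module>
    x,y,a=np.load("fx.npy"); u=np.array([np.cos(a),np.sin(a)]); v=np.array([-u[1],u[0]])
          ~~~~~~~^^^^^^^^^^
FileNotFoundError: [Errno 2] No such file or directory: 'fx.npy'
```

camera_info fails when called that many times without a move, so I'll cache it.

```bash
sed -i 's/^import numpy as np, cv2/import numpy as np, cv2, functools/; s/^def cam/@functools.cache\ndef cam/' h.py; python3 fit.py; python3 over.py
```

```text
3079 [[232, 256, 141, 50, 3079]]
rect ((476.269287109375, -77.47323608398438), (340.9567565917969, 87.80835723876953), 84.49205780029297)
dir [-0.09598369 -0.99538296] yaw -1.666928
```

View pics/ov0.png

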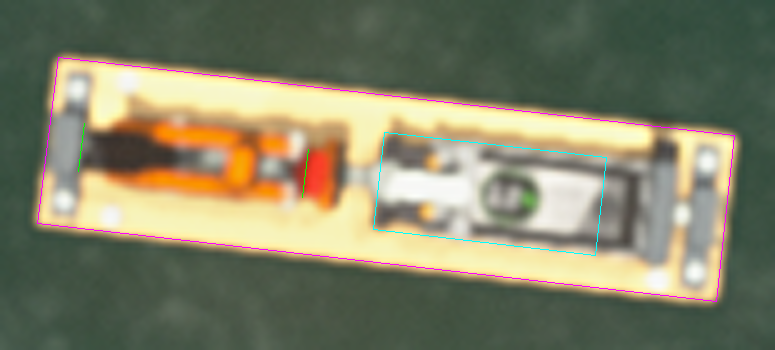

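View pics/ov1.png

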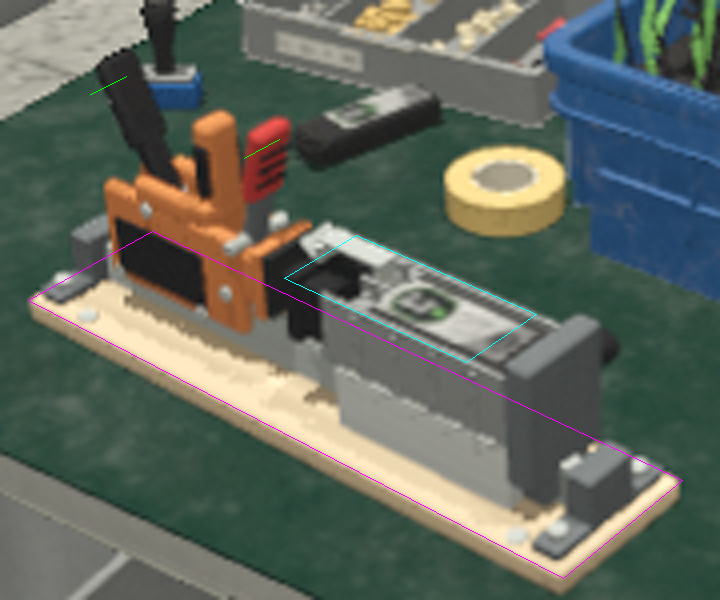

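The overlay matches. The board fits in both views, and the cap and case are where expected. In the top crop the release front is at about x=332 against 307 drawn for home, so the head sits roughly 10 mm forward of home. This helper converts a target pose into move units.

```bash
cat > go.py <<'E'
# go.py xf yf z tilt (mm, rad): tool x = -forward; tilt>0 tip leads forward
from over import *
from scipy.spatial.transform import Rotation as Rn
xf,yf,zz,th=map(float,sys.argv[1:5]); s=state()
q=s["tool_rot"]; R0=Rn.from_quat(q,scalar_first=True)
f=np.array([*u,0]); X=-f; Z=np.array([0,0,-1.]); Y=np.cross(Z,X)
R1=Rn.from_matrix(np.c_[X,Y,Z])*Rn.from_rotvec([0,-th,0])
d=R0.inv().apply(W([xf/1e3,yf/1e3,zz/1e3])[0]-s["tool_pos"])/.8; r=(R0.inv()*R1).as_rotvec()/1.5
p=s["tool_pos"]; l=p[:2]-[x,y]
print("t",round(s["time"],2),"fix mm",(1e3*np.array([l@u,l@v,p[2]])).round(1),"F",s["contact_force"].round(1),"Ffwd",round(float(s["contact_force"][:2]@u),1))
print("d",d.round(4),"r",r.round(4))
E
python3 go.py -175 0 210 0.6
```

```text
t 0.7 fix mm [ 514.7 -177.5  231.4] F [-0.9  0.2  0.2] Ffwd -0.2
d [ 0.6132 -0.6454  0.0266] r [-0.2122 -0.3611 -0.6864]
```

```bash
python3 -m inch '[{"dx":0.2,"dy":-0.21,"dz":0.0,"rz":-0.2},{"dx":0.2,"dy":-0.21,"dz":0.0,"rz":-0.4},{"dx":0.31,"dy":-0.32,"dz":0.0,"rz":-0.5},{"dx":0.31,"dy":-0.32,"dz":0.0,"rz":-0.6},{"dx":0.31,"dy":-0.32,"dz":0.0,"rz":-0.6}]' -1; python3 go.py -175 0 210 0.6
```

```text
t 0.7 fix mm [ 514.7 -177.5  231.4] F [-0.9  0.2  0.2] Ffwd -0.2
d [ 0.6132 -0.6454  0.0266] r [-0.2122 -0.3611 -0.6864]validation failed for argument at $[0]...
```

```bash
python3 -m inch '[{"dx":0.2,"dy":-0.21,"dz":0.0,"rx":0,"ry":0,"rz":-0.2},{"dx":0.2,"dy":-0.21,"dz":0.0,"rx":0,"ry":0,"rz":-0.4},{"dx":0.31,"dy":-0.32,"dz":0.0,"rx":0,"ry":0,"rz":-0.5},{"dx":0.31,"dy":-0.32,"dz":0.0,"rx":0,"ry":0,"rz":-0.6},{"dx":0.31,"dy":-0.32,"dz":0.0,"rx":0,"ry":0,"rz":-0.6}]' -1; python3 go.py -175 0 210 0.6
```

```text
time: 1.2
tool_pos: [0.3377, -0.3367, 0.2314]
tool_rot: [0.0, 0.834, 0.551, 0.0]
contact_force: [1.2, -0.8, -0.0]
gripper_width: 0.14
grasp_force: 0.0
t 1.2 fix mm [ 271.3 -113.1  231.4] F [ 1.2 -0.8 -0. ] Ffwd 0.6
d [ 0.5745 -0.0341  0.0267] r [-0.0611 -0.3967 -0.1989]
```

```bash
python3 -m inch '[{"dx":0.55,"dy":-0.034,"dz":0.0,"rx":-0.06,"ry":-0.39,"rz":-0.2},{"dx":0.55,"dy":-0.034,"dz":0.0,"rx":-0.06,"ry":-0.39,"rz":-0.2},{"dx":0.55,"dy":-0.034,"dz":0.0,"rx":-0.06,"ry":-0.39,"rz":-0.2},{"dx":0.55,"dy":-0.034,"dz":0.0,"rx":-0.06,"ry":-0.39,"rz":-0.2},{"dx":0.55,"dy":-0.034,"dz":0.0,"rx":-0.06,"ry":-0.39,"rz":-0.2}]'; python3 go.py -175 0 210 0.6
```

```text
time: 1.7
tool_pos: [0.4192, -0.1114, 0.2319]
tool_rot: [0.198, 0.708, 0.642, -0.216]
contact_force: [1.3, -0.8, -0.3]
gripper_width: 0.0
grasp_force: 0.0
t 1.7 fix mm [ 39.2 -53.6 231.9] F [ 1.3 -0.8 -0.3] Ffwd 0.7
d [ 0.2374  0.0667 -0.127 ] r [ 0.0011 -0.0041 -0.0014]
```

```bash
python3 -m inch '[{"dx":0.237,"dy":0.067,"dz":-0.127,"rx":0,"ry":-0.004,"rz":-0.001},{"dx":0.237,"dy":0.067,"dz":-0.127,"rx":0,"ry":-0.004,"rz":-0.001},{"dx":0.237,"dy":0.067,"dz":-0.127,"rx":0,"ry":-0.004,"rz":-0.001},{"dx":0.237,"dy":0.067,"dz":-0.127,"rx":0,"ry":-0.004,"rz":-0.001},{"dx":0.237,"dy":0.067,"dz":-0.127,"rx":0,"ry":-0.004,"rz":-0.001}]'; python3 go.py -165 0 118 0.6
python3 - <<'E'
from h import *
snap("top","top1");im=snap("scene","scene1")
cv2.imwrite("pics/s1c.png",cv2.resize(im[120:370,130:400],None,fx=2.2,fy=2.2,interpolation=cv2.INTER_CUBIC)[:,:,::-1])
E
```

```text
time: 2.2
tool_pos: [0.4945, 0.0976, 0.2093]
tool_rot: [0.196, 0.707, 0.643, -0.218]
contact_force: [-0.4, -0.5, -0.4]
gripper_width: -0.002
grasp_force: 0.0
t 2.2 fix mm [-176.     1.3  209.3] F [-0.4 -0.5 -0.4] Ffwd 0.6
d [ 0.0525 -0.0014  0.1022] r [-0.001  -0.0036  0.0012]
```

View pics/s1c.png

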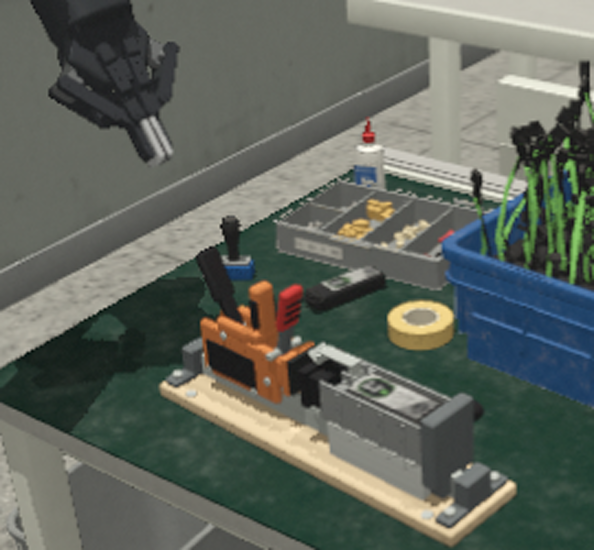

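The gripper is behind and above the trigger, tilted with the tips leading, and the view is clear. I'll lower it behind the paddle and then advance to contact.

```bash
python3 -m inch '[{"dx":0.0525,"dy":-0.0015,"dz":0.102,"rx":0,"ry":-0.003,"rz":0.001},{"dx":0.0525,"dy":-0.0015,"dz":0.102,"rx":0,"ry":-0.003,"rz":0.001},{"dx":0.0525,"dy":-0.0015,"dz":0.102,"rx":0,"ry":-0.003,"rz":0.001},{"dx":0.0525,"dy":-0.0015,"dz":0.102,"rx":0,"ry":-0.003,"rz":0.001}]'; python3 go.py -145 0 118 0.6
python3 -m inch '[{"dx":-0.0052,"dy":0,"dz":0.0035,"rx":0,"ry":0,"rz":0},{"dx":-0.0103,"dy":0,"dz":0.0071,"rx":0,"ry":0,"rz":0},{"dx":-0.0155,"dy":0,"dz":0.0106,"rx":0,"ry":0,"rz":0},{"dx":-0.0155,"dy":0,"dz":0.0106,"rx":0,"ry":0,"rz":0}]';  python3 go.py -145 0 118 0.6
```

```text
time: 2.7
tool_pos: [0.4908, 0.0823, 0.1192]
tool_rot: [0.198, 0.709, 0.641, -0.22]
contact_force: [2.1, 1.0, -0.9]
gripper_width: -0.002
grasp_force: 0.0
t 2.7 fix mm [-160.4   -0.9  119.2] F [ 2.1  1.  -0.9] Ffwd -1.2
d [-0.015   0.0012  0.0122] r [-0.003   0.0009 -0.0021]
time: 3.1
tool_pos: [0.4901, 0.0678, 0.12]
tool_rot: [0.198, 0.709, 0.64, -0.219]
contact_force: [0.1, 1.0, -0.7]
gripper_width: -0.002
grasp_force: 0.0
t 3.1 fix mm [-1.459e+02 -1.000e-01  1.200e+02] F [ 0.1  1.  -0.7] Ffwd -1.0
d [0.0005 0.0002 0.0027] r [-0.0014 -0.0004 -0.0031]
```

```bash
for i in 1; do
python3 -m inch '[{"dx":-0.0052,"dy":0,"dz":0.0035,"rx":0,"ry":0,"rz":0},{"dx":-0.0052,"dy":0,"dz":0.0035,"rx":0,"ry":0,"rz":0}]' >/dev/null;  python3 go.py -145 0 118 0.6|head -1
python3 -m inch '[{"dx":-0.0052,"dy":0,"dz":0.0035,"rx":0,"ry":0,"rz":0},{"dx":-0.0052,"dy":0,"dz":0.0035,"rx":0,"ry":0,"rz":0}]' >/dev/null;  python3 go.py -145 0 118 0.6|head -1
python3 -m inch '[{"dx":-0.0052,"dy":0,"dz":0.0035,"rx":0,"ry":0,"rz":0},{"dx":-0.0052,"dy":0,"dz":0.0035,"rx":0,"ry":0,"rz":0}]' >/dev/null;  python3 go.py -145 0 118 0.6|head -1
python3 -m inch '[{"dx":-0.0052,"dy":0,"dz":0.0035,"rx":0,"ry":0,"rz":0},{"dx":-0.0052,"dy":0,"dz":0.0035,"rx":0,"ry":0,"rz":0}]' >/dev/null;  python3 go.py -145 0 118 0.6|head -1
done
```

```text
t 3.3 fix mm [-140.9   -0.7  119. ] F [0.2 0.2 0.4] Ffwd -0.2
t 3.5 fix mm [-136.    -0.8  118.8] F [-0.1  0.8  0.8] Ffwd -0.8
t 3.7 fix mm [-131.    -0.7  118.9] F [ 0.7  0.9 -0.7] Ffwd -1.0
t 3.9 fix mm [-126.1   -0.7  118.9] F [ 0.3  1.6 -0.2] Ffwd -1.6
```

```bash
python3 -m inch '[{"dx":-0.0052,"dy":0,"dz":0.0035,"rx":0,"ry":0,"rz":0},{"dx":-0.0052,"dy":0,"dz":0.0035,"rx":0,"ry":0,"rz":0}]' >/dev/null;  python3 go.py -145 0 118 0.6|head -1
python3 -m inch '[{"dx":-0.0052,"dy":0,"dz":0.0035,"rx":0,"ry":0,"rz":0},{"dx":-0.0052,"dy":0,"dz":0.0035,"rx":0,"ry":0,"rz":0}]' >/dev/null;  python3 go.py -145 0 118 0.6|head -1
python3 - <<'E'
from h import *
im=snap("scene","scene2")
cv2.imwrite("pics/s2c.png",cv2.resize(im[180:330,160:340],None,fx=4,fy=4,interpolation=cv2.INTER_CUBIC)[:,:,::-1])
E
```

```text
t 4.1 fix mm [-120.9   -0.6  119.2] F [-0.3  2.9 -0.3] Ffwd -2.8
t 4.3 fix mm [-115.8   -0.6  119.2] F [1.  1.9 0.3] Ffwd -2.0
```

View pics/s2c.png

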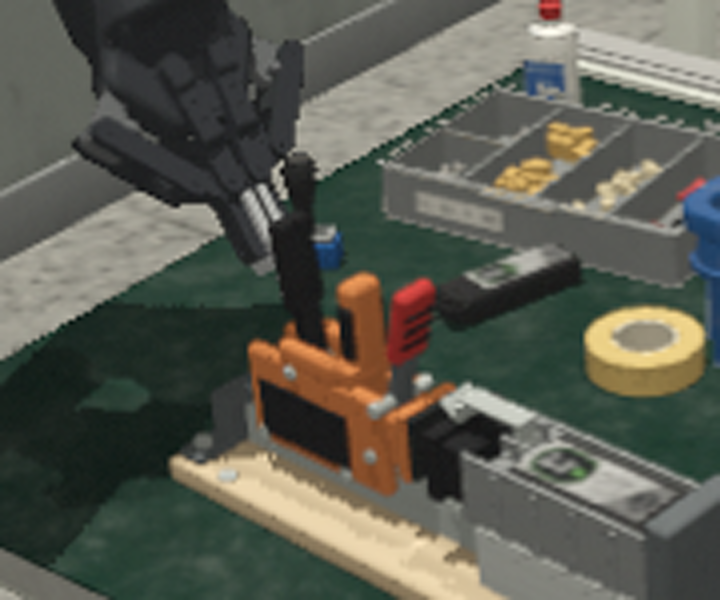

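Contact is good: the tips are on the rear face of the paddle and the lever is partly turned. I'll continue the stroke in steps while watching the force.

```bash
python3 -m inch '[{"dx":-0.0052,"dy":0,"dz":0.0035,"rx":0,"ry":0,"rz":0},{"dx":-0.0103,"dy":0,"dz":0.0071,"rx":0,"ry":0,"rz":0}]' >/dev/null;  python3 go.py -145 0 118 0.6|head -1
python3 -m inch '[{"dx":-0.0052,"dy":0,"dz":0.0035,"rx":0,"ry":0,"rz":0},{"dx":-0.0103,"dy":0,"dz":0.0071,"rx":0,"ry":0,"rz":0}]' >/dev/null;  python3 go.py -145 0 118 0.6|head -1
python3 -m inch '[{"dx":-0.0052,"dy":0,"dz":0.0035,"rx":0,"ry":0,"rz":0}]' >/dev/null;  python3 go.py -145 0 118 0.6|head -1
python3 -m inch '[{"dx":-0.0031,"dy":0,"dz":0.0021,"rx":0,"ry":0,"rz":0}]' >/dev/null;  python3 go.py -145 0 118 0.6|head -1
python3 -m inch '[{"dx":-0.0021,"dy":0,"dz":0.0014,"rx":0,"ry":0,"rz":0},{"dx":-0.0021,"dy":0,"dz":0.0014,"rx":0,"ry":0,"rz":0}]' >/dev/null;  python3 go.py -145 0 118 0.6|head -1
```

```text
t 4.55 fix mm [-106.1   -0.7  119.2] F [0.3 3.7 2.2] Ffwd -3.8
t 4.75 fix mm [-95.7  -0.7 119.2] F [0.8 4.1 3. ] Ffwd -4.2
t 4.85 fix mm [-90.8  -0.8 118.9] F [ 2.2  4.7 -0.5] Ffwd -4.9
t 4.95 fix mm [-87.8  -1.  118.7] F [1.9 5.3 0.2] Ffwd -5.4
t 5.15 fix mm [-86.4  -1.  118.6] F [ 1.5  5.8 -0.1] Ffwd -6.0
```

```bash
python3 -m inch '[{"dx":-0.0021,"dy":0,"dz":0.0014,"rx":0,"ry":0,"rz":0},{"dx":-0.0021,"dy":0,"dz":0.0014,"rx":0,"ry":0,"rz":0}]' >/dev/null;  python3 go.py -145 0 118 0.6|head -1
python3 -m inch '[{"dx":-0.0021,"dy":0,"dz":0.0014,"rx":0,"ry":0,"rz":0},{"dx":-0.0021,"dy":0,"dz":0.0014,"rx":0,"ry":0,"rz":0}]' >/dev/null;  python3 go.py -145 0 118 0.6|head -1
python3 - <<'E'
from h import *
from over import W
ims=[cv2.imread("pics/scene1.png"),snap("scene","scene3")[:,:,::-1]]
out=[]
for im in ims: out.append(cv2.resize(im[225:325,210:330],None,fx=3.3,fy=3.3,interpolation=cv2.INTER_CUBIC))
cv2.imwrite("pics/cmp.png",np.hstack(out))
# head shift by matching the orange body in the two scenes
g=[cv2.cvtColor(np.ascontiguousarray(i),cv2.COLOR_BGR2GRAY) for i in ims]
T=g[0][265:303,222:268]; S=g[1][255:313,212:288]; r=cv2.matchTemplate(S,T,cv2.TM_CCOEFF_NORMED); _,mx,_,ml=cv2.minMaxLoc(r); print(mx,ml[0]-10,ml[1]-10)
pp=proj("scene",W([[-.085,0,.06],[-.075,0,.06]])); print("px/cm",pp[1]-pp[0])
E
```

```text
t 5.35 fix mm [-84.5  -1.  118.7] F [ 2.2  5.1 -0.1] Ffwd -5.3
t 5.55 fix mm [-82.6  -1.  118.7] F [ 1.6  5.9 -0.2] Ffwd -6.0
0.9069928526878357 5 3
px/cm [3.66946886 1.7098109 ]
```

View pics/cmp.png

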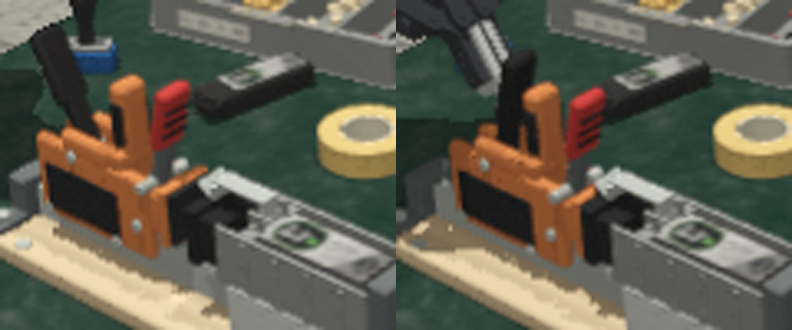

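The head has advanced about 13 mm: one tooth plus a few mm pushed at the trigger's stop. The pad is now nearly at the cap. Next I'll return fully and start stroke 2.

```bash
cat > st.py <<'E'
from over import *
s=state(); p=s["tool_pos"]; l=p[:2]-[x,y]; F=s["contact_force"]
print(round(s["time"],2),"x",round(1e3*float(l@u),1),"z",round(1e3*p[2],1),"Ff",round(float(F[:2]@u),1),"Fz",round(F[2],1))
E
python3 -m inch '[{"dx":0.0412,"dy":0,"dz":-0.0283,"rx":0,"ry":0,"rz":0},{"dx":0.0412,"dy":0,"dz":-0.0283,"rx":0,"ry":0,"rz":0},{"dx":0.0412,"dy":0,"dz":-0.0283,"rx":0,"ry":0,"rz":0}]' >/dev/null;  python3 st.py
python3 -m inch '[{"dx":-0.0052,"dy":0,"dz":0.0035,"rx":0,"ry":0,"rz":0},{"dx":-0.0103,"dy":0,"dz":0.0071,"rx":0,"ry":0,"rz":0}]' >/dev/null;  python3 st.py
python3 -m inch '[{"dx":-0.0052,"dy":0,"dz":0.0035,"rx":0,"ry":0,"rz":0},{"dx":-0.0103,"dy":0,"dz":0.0071,"rx":0,"ry":0,"rz":0}]' >/dev/null;  python3 st.py
python3 -m inch '[{"dx":-0.0052,"dy":0,"dz":0.0035,"rx":0,"ry":0,"rz":0},{"dx":-0.0103,"dy":0,"dz":0.0071,"rx":0,"ry":0,"rz":0}]' >/dev/null;  python3 st.py
python3 -m inch '[{"dx":-0.0052,"dy":0,"dz":0.0035,"rx":0,"ry":0,"rz":0}]' >/dev/null;  python3 st.py
python3 -m inch '[{"dx":-0.0031,"dy":0,"dz":0.0021,"rx":0,"ry":0,"rz":0}]' >/dev/null;  python3 st.py
```

```text
5.9 x -122.1 z 118.7 Ff -1.0 Fz 0.3
6.1 x -111.3 z 119.0 Ff -3.6 Fz 0.1
6.3 x -101.4 z 119.3 Ff -5.2 Fz 1.8
6.5 x -92.3 z 119.6 Ff -7.8 Fz 3.0
6.6 x -87.3 z 119.8 Ff -7.4 Fz 3.2
6.7 x -84.2 z 119.7 Ff -6.9 Fz 2.5
```

```bash
python3 -m inch '[{"dx":-0.0031,"dy":0,"dz":0.0021,"rx":0,"ry":0,"rz":0}]' >/dev/null;  python3 st.py
python3 -m inch '[{"dx":-0.0031,"dy":0,"dz":0.0021,"rx":0,"ry":0,"rz":0}]' >/dev/null;  python3 st.py
python3 -m inch '[{"dx":-0.0021,"dy":0,"dz":0.0014,"rx":0,"ry":0,"rz":0},{"dx":-0.0021,"dy":0,"dz":0.0014,"rx":0,"ry":0,"rz":0}]' >/dev/null;  python3 st.py
```

```text
6.8 x -81.4 z 119.5 Ff -8.0 Fz 1.7
6.9 x -78.5 z 119.2 Ff -7.4 Fz -0.5
7.1 x -76.2 z 119.1 Ff -6.0 Fz -1.2
```

```bash
cat > sh.py <<'E'
from over import *
from scipy.ndimage import map_coordinates
import time
n=sys.argv[1]; im=snap("scene",n); a=cv2.cvtColor(cv2.imread("pics/scene1.png"),cv2.COLOR_BGR2GRAY).astype(np.float32); b=cv2.cvtColor(im,cv2.COLOR_RGB2GRAY).astype(np.float32)
pp=proj("scene",W([[-.085,0,.06],[-.075,0,.06]])); k=(pp[1]-pp[0])/10
def best(box,rng):
    r0,r1,c0,c1=box; T=a[r0:r1,c0:c1]; yy,xx=np.mgrid[r0:r1,c0:c1]; o=[]
    for m in rng:
        S=map_coordinates(b,[yy+m*k[1],xx+m*k[0]],order=1); o.append(np.corrcoef(S.ravel(),T.ravel())[0,1])
    i=int(np.argmax(o)); return round(rng[i],2),round(o[i],3)
print("head mm",best((262,303,222,268),np.arange(-12,40,.25)),"cap mm",best((286,308,268,278),np.arange(-2,18,.25)))
c=im[225:325,210:330]; cv2.imwrite(f"pics/{n}_c.png",cv2.resize(c,None,fx=6,fy=6,interpolation=cv2.INTER_CUBIC)[:,:,::-1])
E
python3 sh.py s4
```

```text
head mm (np.float64(21.0), np.float64(0.905)) cap mm (np.float64(3.25), np.float64(0.852))
```

View pics/s4_c.png

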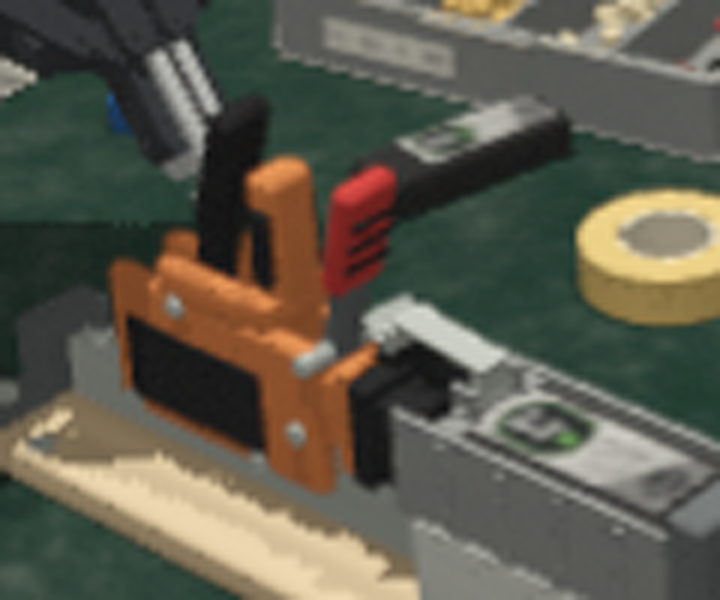

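The head is 21 mm ahead of its start, the pad is against the cap and the cap has begun to go in. On to stroke 3.

```bash
python3 -m inch '[{"dx":0.0412,"dy":0,"dz":-0.0283,"rx":0,"ry":0,"rz":0},{"dx":0.0412,"dy":0,"dz":-0.0283,"rx":0,"ry":0,"rz":0},{"dx":0.0412,"dy":0,"dz":-0.0283,"rx":0,"ry":0,"rz":0}]' >/dev/null;  python3 st.py
python3 -m inch '[{"dx":-0.0052,"dy":0,"dz":0.0035,"rx":0,"ry":0,"rz":0},{"dx":-0.0103,"dy":0,"dz":0.0071,"rx":0,"ry":0,"rz":0}]' >/dev/null;  python3 st.py
python3 -m inch '[{"dx":-0.0052,"dy":0,"dz":0.0035,"rx":0,"ry":0,"rz":0},{"dx":-0.0103,"dy":0,"dz":0.0071,"rx":0,"ry":0,"rz":0}]' >/dev/null;  python3 st.py
python3 -m inch '[{"dx":-0.0052,"dy":0,"dz":0.0035,"rx":0,"ry":0,"rz":0}]' >/dev/null;  python3 st.py
python3 -m inch '[{"dx":-0.0052,"dy":0,"dz":0.0035,"rx":0,"ry":0,"rz":0}]' >/dev/null;  python3 st.py
python3 -m inch '[{"dx":-0.0031,"dy":0,"dz":0.0021,"rx":0,"ry":0,"rz":0}]' >/dev/null;  python3 st.py
python3 -m inch '[{"dx":-0.0031,"dy":0,"dz":0.0021,"rx":0,"ry":0,"rz":0}]' >/dev/null;  python3 st.py
```

```text
7.45 x -116.0 z 119.2 Ff -2.0 Fz -0.7
7.65 x -105.1 z 119.1 Ff -3.6 Fz 1.6
7.85 x -96.2 z 119.5 Ff -8.3 Fz 3.4
7.95 x -91.1 z 119.8 Ff -7.7 Fz 3.1
8.05 x -86.0 z 120.0 Ff -9.0 Fz 3.1
8.15 x -82.8 z 120.1 Ff -6.8 Fz 3.7
8.25 x -79.9 z 120.1 Ff -7.5 Fz 2.4
```

```bash
python3 -m inch '[{"dx":-0.0031,"dy":0,"dz":0.0021,"rx":0,"ry":0,"rz":0}]' >/dev/null;  python3 st.py
python3 -m inch '[{"dx":-0.0021,"dy":0,"dz":0.0014,"rx":0,"ry":0,"rz":0}]' >/dev/null;  python3 st.py
python3 -m inch '[{"dx":-0.0021,"dy":0,"dz":0.0014,"rx":0,"ry":0,"rz":0}]' >/dev/null;  python3 st.py
python3 -m inch '[{"dx":-0.0021,"dy":0,"dz":0.0014,"rx":0,"ry":0,"rz":0},{"dx":-0.0021,"dy":0,"dz":0.0014,"rx":0,"ry":0,"rz":0}]' >/dev/null;  python3 st.py; python3 sh.py s5
```

```text
8.35 x -76.9 z 120.0 Ff -7.7 Fz 2.8
8.45 x -74.9 z 119.9 Ff -7.3 Fz 2.0
8.55 x -73.0 z 119.7 Ff -6.9 Fz 0.2
8.75 x -70.8 z 119.5 Ff -5.5 Fz -0.5
head mm (np.float64(26.5), np.float64(0.879)) cap mm (np.float64(9.25), np.float64(0.62))
```

```bash
python3 -m inch '[{"dx":0.0433,"dy":0,"dz":-0.0297,"rx":0,"ry":0,"rz":0},{"dx":0.0433,"dy":0,"dz":-0.0297,"rx":0,"ry":0,"rz":0},{"dx":0.0433,"dy":0,"dz":-0.0297,"rx":0,"ry":0,"rz":0}]' >/dev/null;  python3 st.py
python3 -m inch '[{"dx":-0.0052,"dy":0,"dz":0.0035,"rx":0,"ry":0,"rz":0},{"dx":-0.0103,"dy":0,"dz":0.0071,"rx":0,"ry":0,"rz":0}]' >/dev/null;  python3 st.py
python3 -m inch '[{"dx":-0.0052,"dy":0,"dz":0.0035,"rx":0,"ry":0,"rz":0},{"dx":-0.0103,"dy":0,"dz":0.0071,"rx":0,"ry":0,"rz":0}]' >/dev/null;  python3 st.py
python3 -m inch '[{"dx":-0.0041,"dy":0,"dz":0.0028,"rx":0,"ry":0,"rz":0}]' >/dev/null;  python3 st.py
python3 -m inch '[{"dx":-0.0041,"dy":0,"dz":0.0028,"rx":0,"ry":0,"rz":0}]' >/dev/null;  python3 st.py
python3 -m inch '[{"dx":-0.0031,"dy":0,"dz":0.0021,"rx":0,"ry":0,"rz":0}]' >/dev/null;  python3 st.py
python3 -m inch '[{"dx":-0.0031,"dy":0,"dz":0.0021,"rx":0,"ry":0,"rz":0}]' >/dev/null;  python3 st.py
```

```text
9.1 x -112.4 z 119.3 Ff -2.5 Fz -1.1
9.3 x -101.9 z 119.3 Ff -2.9 Fz 0.9
9.5 x -93.2 z 119.5 Ff -9.4 Fz 2.7
9.6 x -89.3 z 119.7 Ff -8.4 Fz 3.4
9.7 x -85.3 z 119.9 Ff -9.0 Fz 2.9
9.8 x -82.5 z 120.1 Ff -12.6 Fz 4.9
9.9 x -80.4 z 120.3 Ff -16.5 Fz 6.1
```

The trigger went hard part-way, at 16 N and rising, so I'm stopping here to check.

```bash
python3 sh.py s6
python3 - <<'E'
from h import *
a=cv2.imread("pics/scene1.png"); b=cv2.imread("pics/s6.png")
s=lambda i: cv2.resize(i[262:312,258:308],None,fx=8,fy=8,interpolation=cv2.INTER_CUBIC)
cv2.imwrite("pics/cap6.png",np.hstack([s(a),s(b)]))
E
python3 st.py
```

```text
head mm (np.float64(28.75), np.float64(0.895)) cap mm (np.float64(10.0), np.float64(0.556))
9.95 x -80.4 z 120.3 Ff -15.1 Fz 6.2
```

View pics/cap6.png

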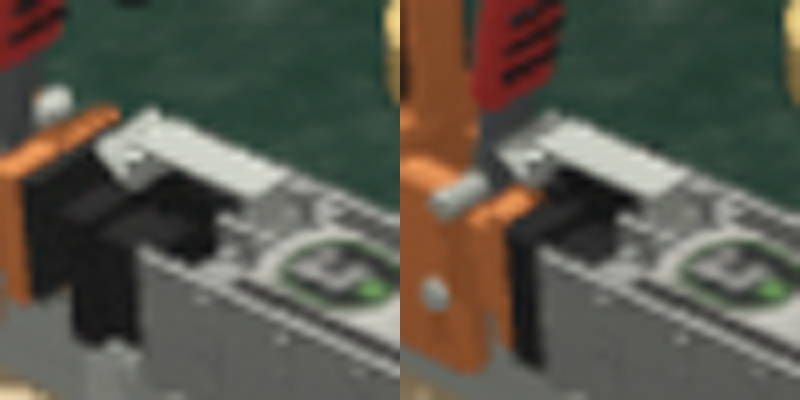

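The cap is now inside the case mouth and the catch nose is down at its original height (right crop, about (530,150)). The trigger going hard part-way fits that, so I'll back off and go over to the release.

```bash
python3 -m inch '[{"dx":0.0433,"dy":0,"dz":-0.0297,"rx":0,"ry":0,"rz":0},{"dx":0.0433,"dy":0,"dz":-0.0297,"rx":0,"ry":0,"rz":0},{"dx":0.0433,"dy":0,"dz":-0.1,"rx":0,"ry":0,"rz":0},{"dx":0.0433,"dy":0,"dz":-0.17,"rx":0,"ry":0,"rz":0},{"dx":0.0433,"dy":0,"dz":-0.17,"rx":0,"ry":0,"rz":0}]' >/dev/null;  python3 st.py; python3 go.py 60 0 225 -0.4
```

```text
10.45 x -185.7 z 217.5 Ff -0.0 Fz 0.9
t 10.45 fix mm [-185.7    2.   217.5] F [0.1 0.  0.9] Ffwd -0.0
d [-0.2591 -0.0014  0.1652] r [ 0.0045  0.6655 -0.0028]
```

```bash
python3 -m inch '[{"dx":-0.259,"dy":-0.0014,"dz":0.165,"rx":0.004,"ry":0.665,"rz":-0.003},{"dx":-0.259,"dy":-0.0014,"dz":0.165,"rx":0.004,"ry":0.665,"rz":-0.003},{"dx":-0.259,"dy":-0.0014,"dz":0.165,"rx":0.004,"ry":0.665,"rz":-0.003},{"dx":-0.259,"dy":-0.0014,"dz":0.165,"rx":0.004,"ry":0.665,"rz":-0.003},{"dx":-0.259,"dy":-0.0014,"dz":0.165,"rx":0.004,"ry":0.665,"rz":-0.003}]' >/dev/null;  python3 go.py 60 0 225 -0.4; python3 sh.py s7
```

```text
t 10.95 fix mm [ 63.2  -3.5 221.3] F [ 1.7  0.4 -0.6] Ffwd -0.5
d [ 0.0047  0.0044 -0.0041] r [-0.0016  0.1734 -0.0019]
head mm (np.float64(26.75), np.float64(0.939)) cap mm (np.float64(9.5), np.float64(0.594))
```

```bash
python3 -m inch '[{"dx":0.0047,"dy":0.0044,"dz":-0.004,"rx":-0.0016,"ry":0.173,"rz":-0.002},{"dx":0.0047,"dy":0.0044,"dz":-0.004,"rx":-0.0016,"ry":0.173,"rz":-0.002}]' >/dev/null;  python3 go.py 50 0 119 -0.4
```

```text
t 11.2 fix mm [6.15e+01 1.00e-01 2.24e+02] F [ 0.7 -0.6 -0.2] Ffwd 0.5
d [-0.0377  0.0003  0.1265] r [-0.0007  0.0007 -0.0055]
```

```bash
python3 -m inch '[{"dx":-0.0377,"dy":0.0003,"dz":0.1265,"rx":0,"ry":0.0007,"rz":-0.005},{"dx":-0.0377,"dy":0.0003,"dz":0.1265,"rx":0,"ry":0.0007,"rz":-0.005},{"dx":-0.0377,"dy":0.0003,"dz":0.1265,"rx":0,"ry":0.0007,"rz":-0.005}]' >/dev/null;  python3 st.py
python3 -m inch '[{"dx":0.0115,"dy":0,"dz":0.0049,"rx":0,"ry":0,"rz":0},{"dx":0.023,"dy":0,"dz":0.0098,"rx":0,"ry":0,"rz":0},{"dx":0.023,"dy":0,"dz":0.0098,"rx":0,"ry":0,"rz":0}]' >/dev/null;  python3 st.py
python3 -m inch '[{"dx":0.0115,"dy":0,"dz":0.0049,"rx":0,"ry":0,"rz":0},{"dx":0.0115,"dy":0,"dz":0.0049,"rx":0,"ry":0,"rz":0}]' >/dev/null;  python3 st.py
python3 -m inch '[{"dx":0.0115,"dy":0,"dz":0.0049,"rx":0,"ry":0,"rz":0},{"dx":0.0115,"dy":0,"dz":0.0049,"rx":0,"ry":0,"rz":0}]' >/dev/null;  python3 st.py
python3 -m inch '[{"dx":0.0058,"dy":0,"dz":0.0024,"rx":0,"ry":0,"rz":0}]' >/dev/null;  python3 st.py
python3 -m inch '[{"dx":0.0058,"dy":0,"dz":0.0024,"rx":0,"ry":0,"rz":0}]' >/dev/null;  python3 st.py
```

```text
11.5 x 44.7 z 111.5 Ff -0.3 Fz -0.8
11.8 x 25.8 z 121.5 Ff 0.2 Fz 0.3
12.0 x 15.6 z 120.0 Ff 0.2 Fz -0.7
12.2 x 5.7 z 118.8 Ff -0.1 Fz -0.0
12.3 x 1.6 z 118.7 Ff 2.8 Fz 0.8
12.4 x -3.6 z 118.7 Ff 2.4 Fz 1.2
```

Contact on the release is at about x=4. I'll keep pushing back: the lever gives 20 mm, then the head slides about 37 mm.

```bash
python3 -m inch '[{"dx":0.0058,"dy":0,"dz":0.0024,"rx":0,"ry":0,"rz":0},{"dx":0.0115,"dy":0,"dz":0.0049,"rx":0,"ry":0,"rz":0}]' >/dev/null;  python3 st.py
python3 -m inch '[{"dx":0.0035,"dy":0,"dz":0.0015,"rx":0,"ry":0,"rz":0}]' >/dev/null;  python3 st.py
python3 -m inch '[{"dx":0.0035,"dy":0,"dz":0.0015,"rx":0,"ry":0,"rz":0}]' >/dev/null;  python3 st.py
python3 -m inch '[{"dx":0.0035,"dy":0,"dz":0.0015,"rx":0,"ry":0,"rz":0}]' >/dev/null;  python3 st.py
python3 -m inch '[{"dx":0.0058,"dy":0,"dz":0.0024,"rx":0,"ry":0,"rz":0},{"dx":0.0115,"dy":0,"dz":0.0049,"rx":0,"ry":0,"rz":0}]' >/dev/null;  python3 st.py
python3 sh.py s8
```

```text
12.6 x -13.0 z 118.7 Ff 7.2 Fz 2.0
12.7 x -16.6 z 118.7 Ff 4.9 Fz 1.9
12.8 x -19.5 z 118.7 Ff 6.3 Fz 1.9
12.9 x -22.4 z 118.7 Ff 5.2 Fz 2.9
13.1 x -32.4 z 118.7 Ff 6.0 Fz 2.3
head mm (np.float64(5.0), np.float64(0.955)) cap mm (np.float64(10.25), np.float64(0.645))
```

```bash
python3 -m inch '[{"dx":0.0058,"dy":0,"dz":0.0024,"rx":0,"ry":0,"rz":0},{"dx":0.0115,"dy":0,"dz":0.0049,"rx":0,"ry":0,"rz":0}]' >/dev/null;  python3 st.py
python3 -m inch '[{"dx":0.0023,"dy":0,"dz":0.001,"rx":0,"ry":0,"rz":0}]' >/dev/null;  python3 st.py
python3 -m inch '[{"dx":0.0023,"dy":0,"dz":0.001,"rx":0,"ry":0,"rz":0}]' >/dev/null;  python3 st.py
python3 -m inch '[{"dx":0.0023,"dy":0,"dz":0.001,"rx":0,"ry":0,"rz":0}]' >/dev/null;  python3 st.py
```

```text
13.35 x -42.4 z 118.6 Ff 5.4 Fz 1.7
13.45 x -45.0 z 118.5 Ff 5.9 Fz 3.4
13.55 x -46.6 z 118.5 Ff 6.0 Fz 2.4
13.65 x -48.5 z 118.5 Ff 6.5 Fz 3.1
```

```bash
python3 -m inch '[{"dx":0.0023,"dy":0,"dz":0.001,"rx":0,"ry":0,"rz":0}]' >/dev/null;  python3 st.py
python3 -m inch '[{"dx":0.0023,"dy":0,"dz":0.001,"rx":0,"ry":0,"rz":0}]' >/dev/null;  python3 st.py
python3 -m inch '[{"dx":0.0023,"dy":0,"dz":0.001,"rx":0,"ry":0,"rz":0},{"dx":0.0023,"dy":0,"dz":0.001,"rx":0,"ry":0,"rz":0}]' >/dev/null;  python3 st.py; python3 sh.py s9
```

```text
13.75 x -49.1 z 118.5 Ff 13.0 Fz 4.3
13.85 x -49.6 z 118.5 Ff 19.2 Fz 4.7
14.05 x -49.9 z 118.5 Ff 22.7 Fz 4.9
head mm (np.float64(-10.25), np.float64(0.926)) cap mm (np.float64(9.5), np.float64(0.603))
```

View pics/s9_c.png

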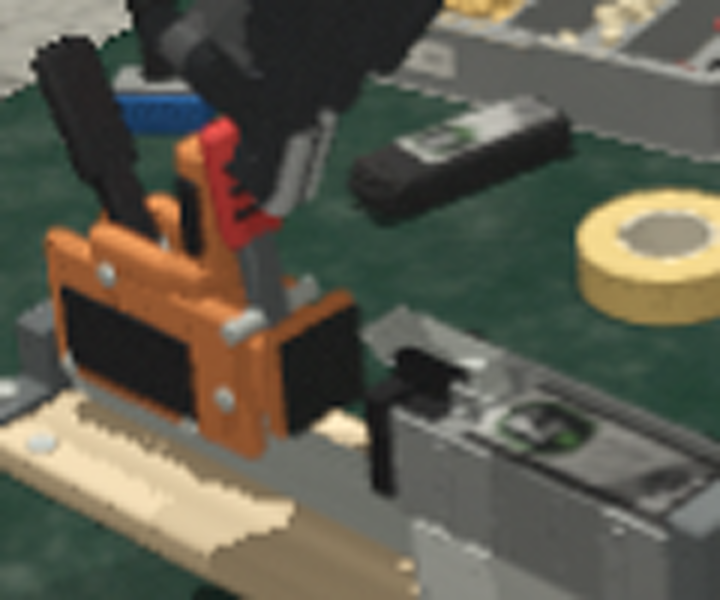

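The force rose sharply at x≈−49 and the head is against the rear foot. The cap stays in at about (385,430) with the head well away from it. Now I'll withdraw.

```bash
python3 -m inch '[{"dx":-0.0115,"dy":0,"dz":-0.0049,"rx":0,"ry":0,"rz":0},{"dx":-0.052,"dy":0,"dz":-0.022,"rx":0,"ry":0,"rz":0},{"dx":-0.069,"dy":0,"dz":-0.029,"rx":0,"ry":0,"rz":0},{"dx":-0.069,"dy":0,"dz":-0.1,"rx":0,"ry":0,"rz":0},{"dx":-0.069,"dy":0,"dz":-0.19,"rx":0,"ry":0,"rz":0}]'
python3 -m inch '[{"dx":0,"dy":0,"dz":-0.04,"rx":0,"ry":0,"rz":0},{"dx":0,"dy":0,"dz":-0.04,"rx":0,"ry":0,"rz":0},{"dx":0,"dy":0,"dz":-0.04,"rx":0,"ry":0,"rz":0}]' >/dev/null; python3 st.py; python3 sh.py s10
python3 - <<'E'
from h import *
a=cv2.imread("pics/scene1.png"); b=cv2.imread("pics/s10.png")
s=lambda i: cv2.resize(i[240:312,210:310],None,fx=4,fy=4,interpolation=cv2.INTER_CUBIC)
cv2.imwrite("pics/fin.png",np.hstack([s(a),s(b)]))
E
```

```text
time: 14.6
tool_pos: [0.4714, -0.1199, 0.2092]
tool_rot: [-0.137, 0.723, 0.661, 0.145]
contact_force: [1.0, -0.9, 0.4]
gripper_width: -0.0
grasp_force: 0.0
14.9 x 55.7 z 239.9 Ff -0.5 Fz -0.4
head mm (np.float64(-10.25), np.float64(0.952)) cap mm (np.float64(10.0), np.float64(0.608))
```

View pics/fin.png

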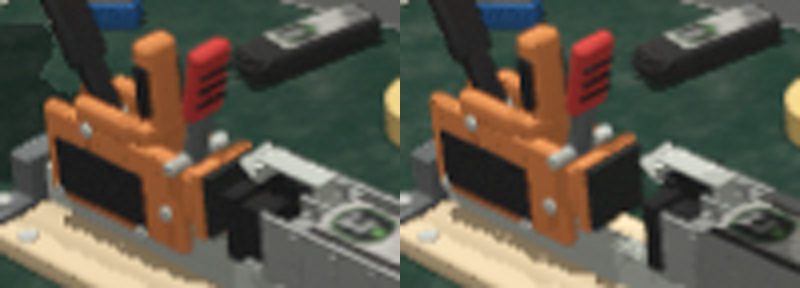

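The final picture (right half) shows the head home, both levers at rest, and the cap held in under the catch at about (655,225). The arm is clear, so I'm handing in.

```bash
python3 -c "
from plant import ticket
print(ticket.job_done())"
```

```text
the job is handed in; nothing more can be done
None
```

The job is handed in (verdict not shown): the final picture shows the cap held in by its catch and the clamp head home against the rear foot; on the first stroke I pushed a few mm past the trigger's stop, which slid the head forward at about 6 N.

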